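# Slide the top well plate off the stack into the datum corner

### The job

Slide the top well plate sideways off the stack onto the raised stage beside it, without lifting it or disturbing the two plates below, and press it home against the two rubber buttons of the end stop with about 8 N (never 15 N) for half a second. Then press it sideways, with the same force and for as long, home against the side fence. Leave it sitting square in that corner, touching or almost touching stop and fence, and leave the bottle, beaker and vial where they are.

Things in the scene. Friction and masses are not known exactly. Their poses are not given: they have to be found in the camera images.
- dock: Fixed grey metal dock: base 10 mm thick (300 x 206 mm) under the stack and, beside it, a raised stage, top 36.8 mm above the worktop. Origin on the worktop under the stack bay's middle; x points from stack to stage (the way to slide), z up. In this frame the stage covers x = 50 to 208, y = -103 to +87 mm; the stack x = -43 to +43 mm.
- top_plate_center (a point): Centre (half-way up) of the top one of three equal white 24-well plates: slabs 85.5 mm (x, along the slide) by 127.8 mm (y) by 14.4 mm high, 140 to 260 g, that slide on under 1 N. On the stack its underside is 38.8 mm above the worktop, 2 mm above the stage, onto which it drops as it comes off. Up to 3 degrees askew. Too wide to grip: push its edges with fingertips 4 to 6 mm above its underside.
- middle_plate_center (a point): Centre of the middle plate (same size and axes), which must stay; its top is 38.8 mm above the worktop. Its edges stand out up to 3 mm from the top plate's.
- bottom_plate_center (a point): Centre of the bottom plate (same size and axes), which must stay.
- end_stop: Fixed steel stop block across the stage's far end, 96 mm wide, 16 mm high. Origin on the stage top, midway along its front face; axes as the dock's. In front of it, on two rods, a bar with two rubber buttons (12 mm across, 60 mm apart, 8.5 mm above the stage) is clamped anywhere: the button faces stand 10 to 26 mm before the block (not measured: feel for them). Rigid; over 15 N spoils its setting.
- seat_pin (a joint): Light sprung pin (6 mm across, 0.1 N) midway between the two buttons that shows whether a plate is home: 0 when it stands out 4 mm before the button faces, 0.004 m when a plate touches the buttons.
- side_fence: Fixed steel fence along the stage's edge on the dock's -y side, 90 mm long, 14 mm thick, 16 mm high. Origin on the stage top in the plane of the face that looks to +y, at mid length; axes as the dock's. A plate that is home has its centre at y = +63.9 mm here; on the stack it stands 6 to 18 mm farther out. Rigid; over 15 N spoils its setting.
- vial_a: Bystander: small capped vial (23 mm across, 48 mm high) that stands behind the stack, on the fence's side of the dock. Origin under its middle.
- small_bottle: Bystander: white bottle with a screw cap, 54 mm across, 104 mm high. Origin under its middle.
- beaker: Bystander: clear beaker, 90 mm across, 106 mm high. Origin under its middle.

How it is judged:
By the outcome, as a careful person would: the job done as asked, in the order asked, and still so for the second after the job is handed in, with the robot touching nothing.
It also fails if it takes over 58 s, if anything falls off the work surface, if the arm or the gripper's body presses on something with over 40 N, if the wrist force passes 120 N, or if a joint passes its speed limit or range.

### The arm

A 6-joint arm with a two-finger parallel gripper is mounted at the origin on a cart in front of the work surface, level with it; the furniture and walls round the work are solid. World frame = base frame: x ahead of the robot, y to its left, z up, the work surface at z = 0. Lengths are in mm, angles in degrees, forces in N, time in s.
With the tool pointing down it reaches from about 300 to 850 mm from the base axis. Payload 4.2 kg.
Tool frame: the origin (TCP) lies midway between the tips of the shut fingers; the grasp point (between the pads) lies env.grasp_offset behind it (env.grasp_offset is the distance from the TCP to the grasp point, in mm); y points along the fingers, x is the direction in which the jaws open and shut, and the axes are right-handed (so a half turn about y gives the same grasp; the last joint's range is limited). The gripper opens to 91 mm and grips with 3 to 60 N. Pads are 32 mm wide; open, the fingers measure 118 mm over their backs; the gripper's body (76 mm by 178 mm) begins 60 mm behind the grasp point.
Start: joints at [-67.666, 18.312, 89.639, -0, 72.044, -1.146], TCP at [229.1, -527.405, 213.976] pointing down, gripper open.
Joint ranges: [-177.97, 177.97], [-48.28, 115.42], [12.27, 149.76], [-77.06, 257.06], [2.81, 150.46], [-146.56, 146.56]. Speed limits (degrees/s): [147.25, 147.25, 180, 180, 180, 180].

### API

Orientations are given as [roll, pitch, yaw] about the fixed x, y, z axes, in that order (R = Rz(yaw) Ry(pitch) Rx(roll)).
In Python, from workcell import state, vision, job, env gives the robot as it stands.
- The arm moves only by the shell command python3 -m handwheel 'ROWS' [FORCE]. ROWS is JSON, a list of rows, each a list of 3 entries, a list of its own where there are three numbers: the finger opening in cm, from 0 to 9.12, then the shift along the tool's x, y, z in cm, then the turn about the tool's y in degrees. A call has 1 to 10 rows; each row is the pose to reach, as a shift and turn from the pose measured when the call began, along the tool's axes at that moment; what a row does not reach only later rows make up. A row lasts 1/10 s, in which the tool goes at most 50 mm and 8.59 degrees, less where a joint would pass 70% of its speed; a pose out of reach is approached as far as the arm can. A call with a gripper value outside its range is refused whole. The fingers move at their own pace and stop on an object; FORCE is the grip in N (left out, the last holds). Time passes only in rows, so rows that repeat a pose let the fingers close. It gives the time, the measured TCP pose, the force and the opening at its end, in the units of the state.
- state(): the state, without advancing time (a new reading comes with each control period).
- vision.grab_frame(name): name is "scene" or "top"; returns the picture (480x640x3 uint8, red, green, blue); there is no depth.
- vision.camera_model(name): a dict with "fov_y" (degrees; the focal length in pixels is half the picture's height over the tangent of half this angle, whatever the lens; pixels are square), "cx", "cy" (the principal point, pixels), "extrinsics" (4x4, takes a point from world to camera coordinates). Camera axes: x right, y up, looking along -z (the intrinsics and any distortion apply to the point x, -y, -z); pixel columns grow to the right and rows downward; lengths in mm; the calibration is good to about 2 mm. A picture is of the moment at which its call begins. camera_model takes no time and is no camera call.
- job.job_done(): hands the job in, once; it reports no verdict.
The state is a dict: "time_s": time; "qpos": joint angles; "qvel": joint speeds; "effort": joint torques, N m; "ee_pos": TCP position; "ee_rot": TCP orientation; "force": force on the tool from outside, world axes, zero at the start; "torque": the same for the moment, N m; "gripper_width": finger opening in mm.
Only numpy, scipy, OpenCV 4.12 (cv2) and the standard library are available. Lean on these libraries where they do the work, as an engineer would, in place of code of your own. Each camera call takes 0.05 s, during which the arm holds its last target.

## Working session

There is one attempt and no reset: what is moved stays moved. The work goes in short steps, Python scripts to look and compute and a shell command to move; the robot and the scene stay as the last step left them, time stands still between calls to the robot, and variables do not carry over. Pictures are saved under pics/ and viewed, and the job is handed in when it is done.

```bash
mkdir -p pics; ls; python3 - <<'E'
from workcell import state, vision, job, env
import cv2,json
s=state();print(s)
print(env.grasp_offset)
for n in("scene","top"):
    im=vision.grab_frame(n);cv2.imwrite(f"pics/{n}0.png",im[:,:,::-1])
    print(n,vision.camera_model(n))
E
```

```text
pics
{'time_s': 0.0, 'qpos': array([-6.76675023e+01,  1.83515239e+01,  8.97063028e+01, -5.41867095e-04,
        7.20439908e+01, -1.14515609e+00]), 'qvel': array([ 0.11597619, -0.02903566, -0.06944061,  0.06045295, -0.1068501 ,
       -0.03777536]), 'effort': array([ 6.57786359e-05, -4.12461805e+01, -2.31969362e+01,  7.23748212e-02,
        4.55452956e-02, -1.66270465e-04]), 'ee_pos': array([ 228.8874223 , -526.92808205,  213.12215952]), 'ee_rot': array([-89.99848021,   0.10180755, -66.52217733]), 'force': array([0.00748779, 0.40959184, 0.93561091]), 'torque': array([-0.041219  ,  0.00434016,  0.05651243]), 'gripper_width': 91.38295924579273}
18.8
scene {'fov_y': 50.229395813763496, 'cx': 312.44116910274084, 'cy': 245.13954996592113, 'extrinsics': array([[-6.45460857e-01, -7.63668643e-01, -1.38016851e-02,
         3.64431834e+02],
       [ 3.53977454e-01, -3.15100022e-01,  8.80574777e-01,
        -2.71720048e+02],
       [-6.76816256e-01,  5.63491065e-01,  4.73706212e-01,
        -7.93991937e+02],
       [ 0.00000000e+00,  0.00000000e+00,  0.00000000e+00,
         1.00000000e+00]])}
top {'fov_y': 43.99574619943584, 'cx': 323.52407791906876, 'cy': 243.76120435229802, 'extrinsics': array([[ 3.25715465e-03, -9.99983525e-01,  4.72653617e-03,
        -4.37629457e+01],
       [ 9.77259183e-01,  4.18521206e-03,  2.12007013e-01,
        -6.04235688e+02],
       [-2.12023302e-01,  3.92851125e-03,  9.77256715e-01,
        -1.39201750e+03],
       [ 0.00000000e+00,  0.00000000e+00,  0.00000000e+00,
         1.00000000e+00]])}
```

View pics/scene0.png

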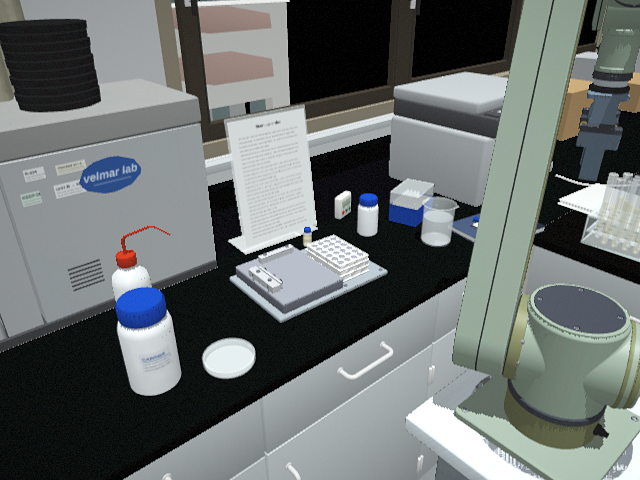

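View pics/top0.png

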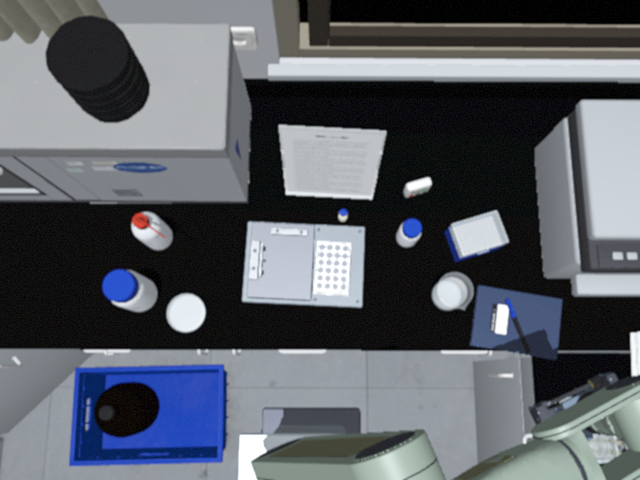

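```bash
python3 - <<'E'
import cv2
im=cv2.imread("pics/top0.png");cv2.imwrite("pics/topz.png",cv2.resize(im[200:320,230:390],None,fx=5,fy=5,interpolation=cv2.INTER_CUBIC))
im=cv2.imread("pics/scene0.png");cv2.imwrite("pics/scenez.png",cv2.resize(im[210:330,225:395],None,fx=4.7,fy=4.7,interpolation=cv2.INTER_CUBIC))
E
```

```text
(no output)
```

View pics/topz.png

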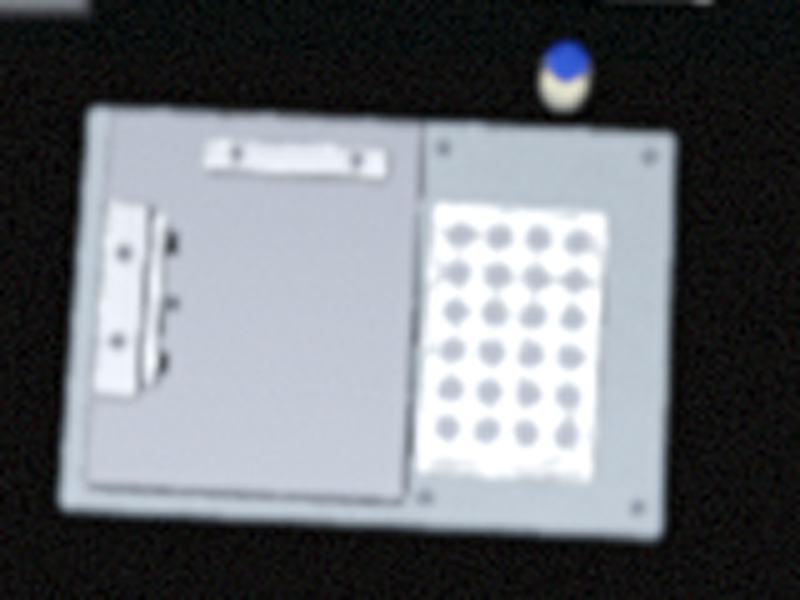

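View pics/scenez.png

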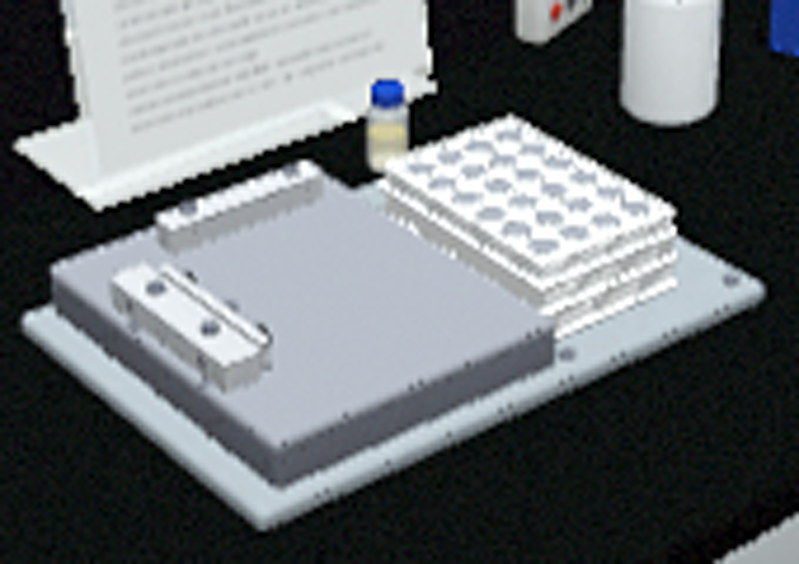

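```bash
cat > h.py <<'E'
import numpy as np,cv2
from workcell import vision
def ray(cam,uv,z):
    m=vision.camera_model(cam);f=240/np.tan(np.radians(m["fov_y"]/2));E=m["extrinsics"]
    uv=np.atleast_2d(uv).astype(float)
    d=np.c_[(uv[:,0]-m["cx"])/f,-(uv[:,1]-m["cy"])/f,-np.ones(len(uv))]@E[:3,:3]
    c=-E[:3,:3].T@E[:3,3]
    return (c+d*((z-c[2])/d[:,2])[:,None])[:,:2]
def proj(cam,P):
    m=vision.camera_model(cam);f=240/np.tan(np.radians(m["fov_y"]/2));E=m["extrinsics"]
    c=np.atleast_2d(P)@E[:3,:3].T+E[:3,3]
    return np.c_[m["cx"]+f*c[:,0]/-c[:,2],m["cy"]-f*c[:,1]/-c[:,2]]
E
python3 - <<'E'
from h import *
im=cv2.imread("pics/top0.png")
K=5;x0,y0=230,200
z=cv2.resize(im[200:320,230:390],None,fx=K,fy=K,interpolation=cv2.INTER_CUBIC)
def un(p): return (np.asarray(p,float).reshape(-1,2)+.5)/K-.5+[x0,y0]
g=z.max(2)
# base outer contour
m=(g>90).astype(np.uint8);m=cv2.morphologyEx(m,cv2.MORPH_OPEN,np.ones((15,15)))
def big(m,reg=None):
    c,_=cv2.findContours(m,0,cv2.CHAIN_APPROX_NONE)
    return max(c,key=cv2.contourArea)
def desc(n,c,zz):
    w=ray("top",un(c),zz).astype(np.float32)*1
    r=cv2.minAreaRect(w);print(n,r);print(cv2.boxPoints(r))
desc("base",big(m),10)
m=(z.min(2)>225).astype(np.uint8)
m[:, :405]=0;m=cv2.morphologyEx(m,cv2.MORPH_CLOSE,np.ones((35,35)))
cv2.imwrite("pics/m.png",m*255)
c=big(m);desc("plate",c,53.2)
E
```

```text
base ((565.416748046875, 8.118988037109375), (304.08087158203125, 211.35147094726562), 87.48860931396484)
[[ 453.18042 -139.14493]
 [ 664.32886 -148.40591]
 [ 677.6531   155.3829 ]
 [ 466.50464  164.64389]]
plate ((546.5009765625, -62.08277893066406), (86.79723358154297, 134.83999633789062), 86.1761474609375)
[[ 476.33685  -100.88859 ]
 [ 610.87665  -109.880974]
 [ 616.6651    -23.27697 ]
 [ 482.1253    -14.284584]]
```

View pics/m.png

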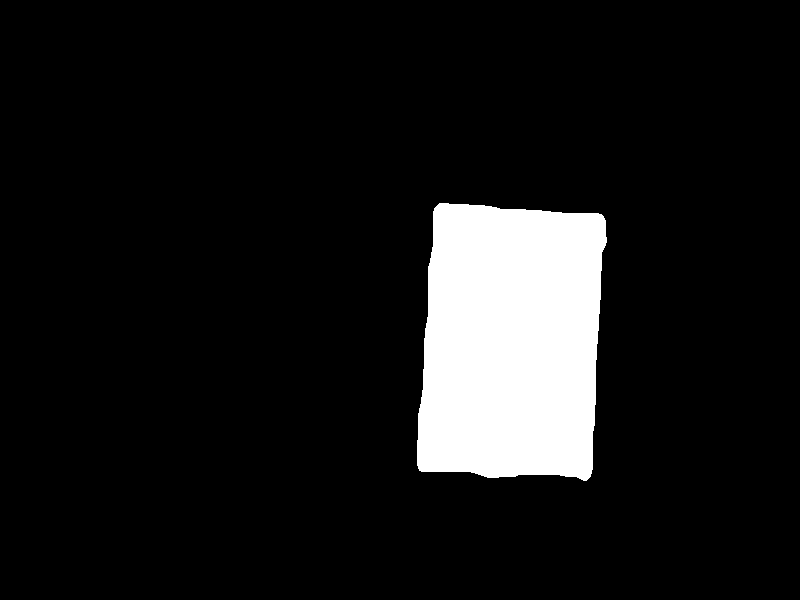

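```bash
python3 - <<'E'
from h import *
np.set_printoptions(precision=1,suppress=True)
def un(p): return (np.asarray(p,float).reshape(-1,2)+.5)/5-.5+[230,200]
T=lambda n,p,z:print(n,ray("top",un(p),z).tolist())
T("stage R edge",[(424,122),(407,490)],36.8)
T("stage L edge",[(110,112),(88,482)],36.8)
T("stage near/far",[(250,492),(250,115)],36.8)
T("fence foot",[(203,171),(385,179)],36.8)
T("fence top front",[(203,163),(385,172)],52.8)
T("buttons,pin",[(174,242),(165,362),(175,303)],45.3)
T("stop front top",[(150,205),(137,395)],52.8)
T("plate top corners",[(435,204),(606,213),(592,477),(418,470)],53.2)
# wells: centre lattice
w=[(461,236),(579,241),(447,429),(567,434)]
T("wells",w,53.2); print(ray("top",un(w),53.2).mean(0))
T("vial",[(567,58)],48); print("bottle",ray("top",[(411,228)],104),"beaker",ray("top",[(453,292)],50))
p=np.array([[228,230],[0,0]])
E
```

```text
stage R edge [[661.323399095181, -18.454116851528738], [475.26088006884544, -11.328563198269634]]
stage L edge [[665.8128225408757, 139.77985380206314], [478.5973574809133, 145.15270357791462]]
stage near/far [[473.9811577089871, 65.62793689810681], [664.5686719949333, 69.23539128080436]]
fence foot [[635.4897873921707, 92.26111586561468], [631.767321100101, 0.9154037307082064]]
fence top front [[635.8219969515317, 90.94111598278833], [631.6274938017771, 0.5443274701633527]]
buttons,pin [[597.2573001946898, 105.08948862424633], [536.9358649754594, 108.04621964503518], [566.4738229310241, 103.84611105868238]]
stop front top [[614.3473418047844, 116.6862855248793], [519.3116364696309, 120.55315465005891]]
plate top corners [[615.3733173853936, -24.367663502951913], [611.1749268288108, -109.01582797588227], [479.9092412059978, -101.36688684870266], [482.9973408913252, -16.870607688233115]]
wells [[599.2351352827561, -37.30230616664615], [596.9593118408392, -95.58688663127522], [503.12107930671624, -30.855403086524433], [500.89710883716975, -89.30483717108791]]
[550.1 -63.3]
vial [[691.9572252550279, -90.20184486823703]]
bottle [[ 635.5 -251.2]] beaker [[ 488.7 -357.6]]
```

```bash
python3 -m handwheel '[[8,[-23.4,0,44.8],-64],[8,[-23.4,0,44.8],-64],[8,[-23.4,0,44.8],-64],[8,[-23.4,0,44.8],-64],[8,[-23.4,0,44.8],-64],[8,[-23.4,0,44.8],-64],[8,[-23.4,0,44.8],-64],[8,[-23.4,0,44.8],-64],[8,[-23.4,0,44.8],-64],[8,[-23.4,0,44.8],-64]]'; python3 -m handwheel '[[8,[0,0,0],0]]';python3 -c "
from workcell import state;s=state();print(s['time_s'],s['ee_pos'],s['ee_rot'],s['force'],s['gripper_width'])"
```

```text
time_s: 1.1
ee_pos: [543.9, -136.4, 213.3]
ee_rot: [-89.9, 0.1, -2.5]
force: [1.3, -1.4, 0.3]
gripper_width: 80.0
time_s: 1.2
ee_pos: [546.7, -131.9, 212.6]
ee_rot: [-89.8, 0.0, -2.2]
force: [-0.9, -1.0, 1.0]
gripper_width: 80.2
1.2 [ 546.72363502 -131.92244864  212.60557347] [-8.98055722e+01  1.93181650e-02 -2.17397309e+00] [-0.92693717 -0.97650589  1.04341705] 80.15102450544052
```

```bash
python3 -m handwheel '[[8,[0,4,0],0],[8,[0,8,0],0],[8,[0,11,0],0],[8,[0,13.2,0],0],[8,[0,13.2,0],0],[8,[0,13.2,0],0]]'; for i in 1 2 3 4; do python3 - <<'E'
from workcell import state,vision
vision.grab_frame("top")
s=state();print(s['time_s'],s['ee_pos'].round(2),s['ee_rot'].round(2),s['force'].round(2),s['gripper_width'])
E
done
```

```text
time_s: 1.8
ee_pos: [546.5, -132.0, 80.8]
ee_rot: [-89.8, 0.0, -2.2]
force: [0.1, -0.8, -0.6]
gripper_width: 80.0
1.85 [ 547.32 -132.07   81.68] [-8.983e+01 -8.000e-02 -2.190e+00] [-0.17  0.3   0.16] 79.78245793673833
1.9 [ 547.64 -132.04   82.08] [-89.84  -0.14  -2.19] [-1.08 -0.31 -1.15] 80.25801499341247
1.95 [ 547.69 -132.     82.24] [-89.85  -0.16  -2.19] [ 0.18 -0.05  0.38] 80.17110366473135
2.0 [ 547.61 -131.89   82.18] [-89.85  -0.15  -2.18] [-0.49 -0.41  0.28] 79.95658515323883
```

```bash
python3 -m handwheel '[[8,[0,1,0],0],[8,[0,2,0],0],[8,[0,3,0],0],[8,[0,3.3,0],0],[8,[0,3.3,0],0],[8,[0,3.3,0],0],[8,[0,3.3,0],0],[8,[0,3.3,0],0]]'; python3 - <<'E'
from workcell import state,vision
from h import *
for k in range(3):
    im=vision.grab_frame("scene" if k==0 else "top")[:,:,::-1]
    if k==0: cv2.imwrite("pics/s1.png",cv2.resize(im[180:330,225:425],None,fx=4,fy=4,interpolation=cv2.INTER_CUBIC))
    if k==1: cv2.imwrite("pics/t1.png",cv2.resize(im[200:320,230:390],None,fx=5,fy=5,interpolation=cv2.INTER_CUBIC))
    s=state();print(s['time_s'],s['ee_pos'].round(2),s['ee_rot'].round(2),s['force'].round(2))
E
```

```text
time_s: 2.8
ee_pos: [548.0, -131.9, 49.5]
ee_rot: [-89.9, -0.2, -2.2]
force: [-0.1, 0.7, 0.7]
gripper_width: 79.8
2.85 [ 547.92 -131.86   49.47] [-89.85  -0.19  -2.18] [ 0.41  0.35 -0.02]
2.9 [ 547.87 -131.85   49.45] [-89.85  -0.18  -2.18] [0.09 0.7  0.41]
2.95 [ 547.81 -131.84   49.38] [-89.85  -0.17  -2.18] [ 0.63 -0.68  0.3 ]
```

View pics/s1.png

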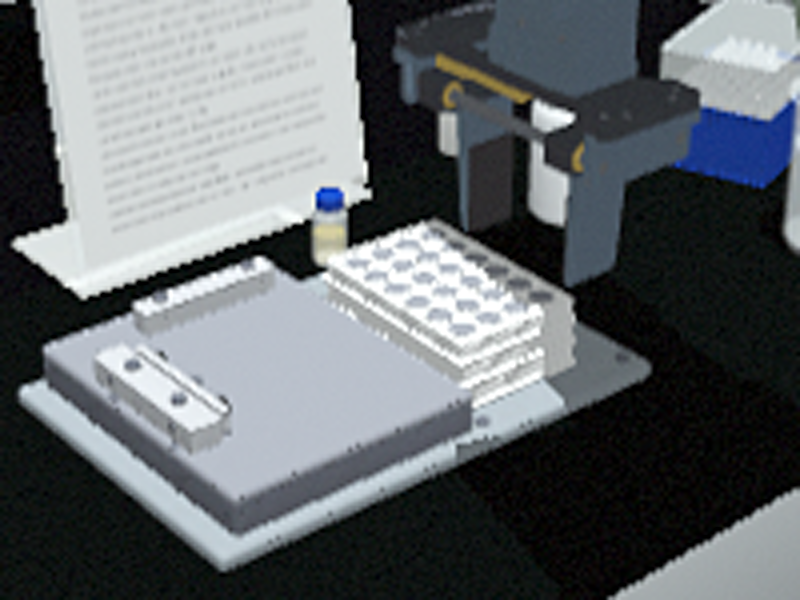

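View pics/t1.png

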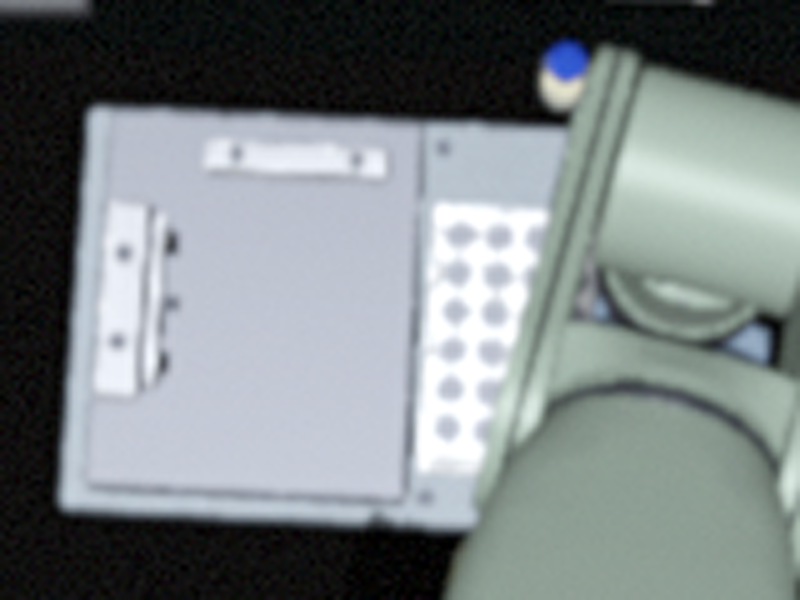

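```bash
python3 -m handwheel '[[8,[0,0.3,0],0.3],[8,[0,0.55,0],0.3],[8,[0,0.55,0],0.3],[8,[0,0.55,0],0.3],[8,[0,0.55,0],0.3]]'; python3 -m handwheel '[[8,[0,0,0.2],0],[8,[0,0,0.4],0],[8,[0,0,0.6],0],[8,[0,0,0.8],0],[8,[0,0,0.9],0],[8,[0,0,1],0]]'
```

```text
time_s: 3.45
ee_pos: [547.9, -131.8, 43.9]
ee_rot: [-89.9, -0.2, -2.5]
force: [-0.3, 0.1, -0.3]
gripper_width: 79.9
time_s: 4.05
ee_pos: [548.4, -121.8, 44.0]
ee_rot: [-89.9, -0.2, -2.5]
force: [0.5, -0.2, -0.5]
gripper_width: 79.8
```

```bash
python3 -m handwheel '[[8,[0,0,0.2],0],[8,[0,0,0.4],0],[8,[0,0,0.6],0],[8,[0,0,0.9],0],[8,[0,0,1.2],0],[8,[0,0,1.5],0],[8,[0,0,1.8],0],[8,[0,0,2.1],0],[8,[0,0,2.4],0],[8,[0,0,2.5],0]]'; python3 - <<'E'
from workcell import state,vision
from h import *
im=vision.grab_frame("scene")[:,:,::-1]
cv2.imwrite("pics/s2.png",cv2.resize(im[180:330,225:425],None,fx=4,fy=4,interpolation=cv2.INTER_CUBIC))
s=state();print(s['time_s'],s['ee_pos'].round(2),s['ee_rot'].round(2),s['force'].round(2))
E
```

```text
time_s: 5.05
ee_pos: [549.5, -96.5, 44.0]
ee_rot: [-89.9, -0.2, -2.5]
force: [-0.0, -0.4, 0.0]
gripper_width: 80.0
5.1 [549.5  -96.44  44.05] [-89.85  -0.19  -2.46] [-0.33  0.14 -0.56]
```

View pics/s2.png

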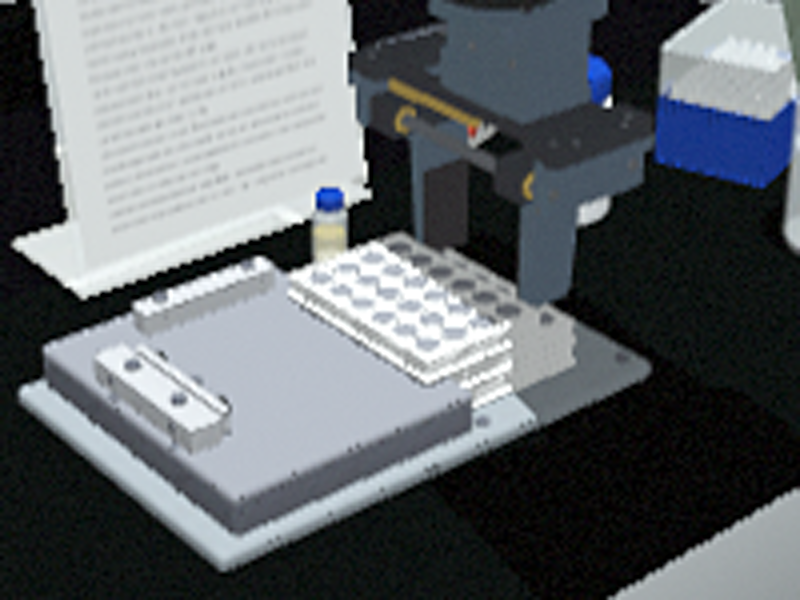

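```bash
python3 -m handwheel '[[8,[0,0,0.3],0],[8,[0,0,0.6],0],[8,[0,0,0.9],0],[8,[0,0,1.2],0],[8,[0,0,1.5],0],[8,[0,0,1.8],0],[8,[0,0,2.1],0],[8,[0,0,2.4],0],[8,[0,0,2.7],0],[8,[0,0,3.0],0]]';python3 -m handwheel '[[8,[0,0,0.3],0],[8,[0,0,0.6],0],[8,[0,0,0.9],0],[8,[0,0,1.2],0],[8,[0,0,1.5],0],[8,[0,0,1.8],0],[8,[0,0,2.1],0],[8,[0,0,2.4],0],[8,[0,0,2.7],0],[8,[0,0,3.0],0]]'
```

```text
time_s: 6.1
ee_pos: [550.7, -66.2, 44.0]
ee_rot: [-89.9, -0.2, -2.5]
force: [0.2, -0.3, -0.9]
gripper_width: 80.1
time_s: 7.1
ee_pos: [552.0, -36.0, 44.1]
ee_rot: [-89.9, -0.2, -2.5]
force: [-0.3, -1.4, 0.3]
gripper_width: 80.0
```

```bash
python3 -m handwheel '[[8,[0,0,0.2],0],[8,[0,0,0.4],0],[8,[0,0,0.6],0],[8,[0,0,0.8],0],[8,[0,0,1.0],0],[8,[0,0,1.2],0],[8,[0,0,1.4],0],[8,[0,0,1.6],0],[8,[0,0,1.6],0]]';python3 - <<'E'
from workcell import state,vision
from h import *
im=vision.grab_frame("scene")[:,:,::-1]
cv2.imwrite("pics/s3.png",cv2.resize(im[180:330,225:425],None,fx=4,fy=4,interpolation=cv2.INTER_CUBIC))
s=state();print(s['time_s'],s['ee_pos'].round(2),s['ee_rot'].round(2),s['force'].round(2))
E
```

```text
time_s: 8.0
ee_pos: [552.8, -19.7, 44.2]
ee_rot: [-89.8, -0.2, -2.4]
force: [-0.4, -1.0, -0.0]
gripper_width: 80.2
8.05 [552.77 -19.78  44.21] [-89.84  -0.18  -2.45] [0.32 0.   0.52]
```

View pics/s3.png

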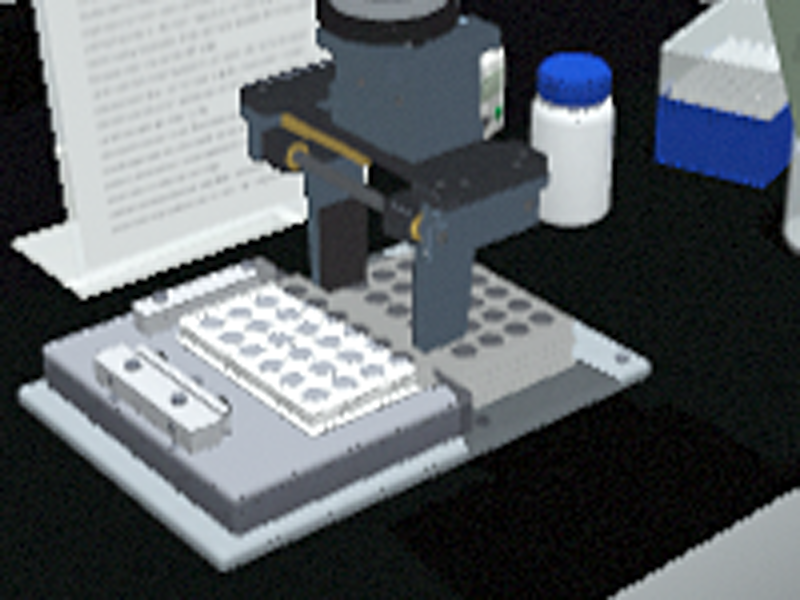

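```bash
python3 -m handwheel '[[8,[0,0,0.2],0],[8,[0,0,0.4],0],[8,[0,0,0.6],0],[8,[0,0,0.8],0],[8,[0,0.1,1.0],0],[8,[0,0.2,1.0],0],[8,[0,0.22,1.0],0]]'
python3 -m handwheel '[[8,[0,0,0.1],0],[8,[0,0,0.2],0],[8,[0,0,0.3],0],[8,[0,0,0.4],0]]'
for i in 1 2 3 4; do python3 - <<'E'
from workcell import state
s=state();print(s['time_s'],s['ee_pos'].round(2),s['ee_rot'].round(2),s['force'].round(2))
E
done
```

```text
time_s: 8.75
ee_pos: [553.1, -9.6, 41.8]
ee_rot: [-89.8, -0.2, -2.4]
force: [0.0, -0.3, 0.1]
gripper_width: 80.4
time_s: 9.15
ee_pos: [553.2, -5.6, 41.8]
ee_rot: [-89.8, -0.2, -2.4]
force: [0.2, -0.4, -0.3]
gripper_width: 80.2
9.15 [553.23  -5.58  41.85] [-89.84  -0.16  -2.44] [ 0.22 -0.43 -0.26]
9.15 [553.23  -5.58  41.85] [-89.84  -0.16  -2.44] [ 0.22 -0.43 -0.26]
9.15 [553.23  -5.58  41.85] [-89.84  -0.16  -2.44] [ 0.22 -0.43 -0.26]
9.15 [553.23  -5.58  41.85] [-89.84  -0.16  -2.44] [ 0.22 -0.43 -0.26]
```

```bash
for i in 1; do python3 -m handwheel '[[8,[0,0,0.05],0]]'; python3 -m handwheel '[[8,[0,0,0.05],0]]';python3 -m handwheel '[[8,[0,0,0.05],0]]';python3 -m handwheel '[[8,[0,0,0.05],0]]';done | grep -E "pos|force"
```

```text
ee_pos: [553.3, -5.0, 41.9]
force: [-0.2, 0.2, 1.1]
ee_pos: [553.3, -4.4, 41.9]
force: [0.7, 0.3, -0.3]
ee_pos: [553.3, -3.9, 41.9]
force: [-0.9, 0.5, 0.9]
ee_pos: [553.3, -3.4, 41.9]
force: [0.5, 0.2, -0.4]
```

```bash
for i in 1; do python3 -m handwheel '[[8,[0,0,0.05],0]]'; python3 -m handwheel '[[8,[0,0,0.05],0]]';python3 -m handwheel '[[8,[0,0,0.05],0]]';python3 -m handwheel '[[8,[0,0,0.05],0]]';done | grep -E "pos|force"
```

```text
ee_pos: [553.3, -2.8, 41.9]
force: [0.8, -0.2, 0.2]
ee_pos: [553.3, -2.3, 41.9]
force: [0.1, 0.9, 0.3]
ee_pos: [553.4, -1.8, 41.9]
force: [-0.2, 0.0, -0.9]
ee_pos: [553.4, -1.2, 41.9]
force: [-0.2, 0.4, -0.5]
```

```bash
for i in 1; do python3 -m handwheel '[[8,[0,0,0.05],0]]'; python3 -m handwheel '[[8,[0,0,0.05],0]]';python3 -m handwheel '[[8,[0,0,0.05],0]]';python3 -m handwheel '[[8,[0,0,0.05],0]]';done | grep -E "pos|force"; python3 - <<'E'
from workcell import state,vision
from h import *
im=vision.grab_frame("scene")[:,:,::-1]
cv2.imwrite("pics/s4.png",cv2.resize(im[230:310,225:345],None,fx=6,fy=6,interpolation=cv2.INTER_CUBIC))
E
```

```text
ee_pos: [553.4, -0.7, 41.9]
force: [-0.1, -0.1, -0.3]
ee_pos: [553.5, -0.1, 41.9]
force: [-0.6, -0.8, 0.5]
ee_pos: [553.5, 0.4, 41.9]
force: [0.3, -0.2, -0.2]
ee_pos: [553.5, 0.9, 41.9]
force: [0.4, -0.2, -0.1]
```

View pics/s4.png

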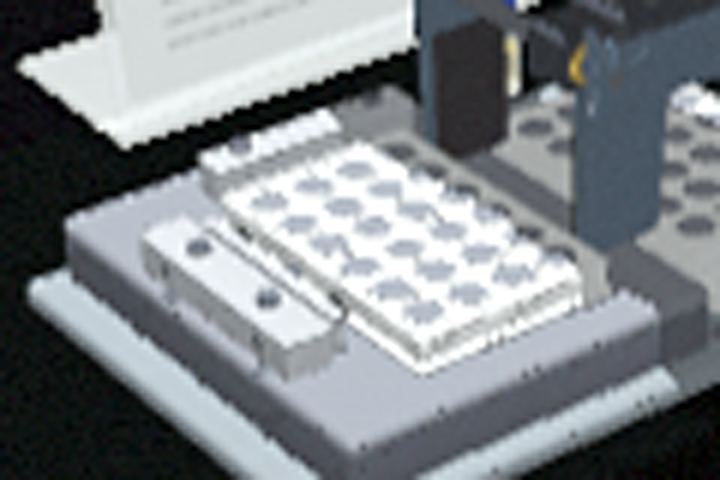

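```bash
for i in 1; do python3 -m handwheel '[[8,[0,0,0.05],0]]'; python3 -m handwheel '[[8,[0,0,0.05],0]]';python3 -m handwheel '[[8,[0,0,0.05],0]]';python3 -m handwheel '[[8,[0,0,0.05],0]]';done | grep -E "pos|force"
```

```text
ee_pos: [553.5, 1.5, 41.9]
force: [0.4, 0.3, 0.2]
ee_pos: [553.6, 2.1, 41.9]
force: [-0.0, -0.6, -0.0]
ee_pos: [553.6, 2.6, 41.9]
force: [0.3, -1.4, 0.5]
ee_pos: [553.6, 3.1, 41.9]
force: [-0.4, -0.7, -0.5]
```

```bash
for i in 1; do python3 -m handwheel '[[8,[0,0,0.05],0]]'; python3 -m handwheel '[[8,[0,0,0.05],0]]';python3 -m handwheel '[[8,[0,0,0.05],0]]';python3 -m handwheel '[[8,[0,0,0.05],0]]';done | grep -E "time|pos|force"
```

```text
time_s: 10.9
ee_pos: [553.6, 3.7, 41.9]
force: [0.3, -0.2, -0.8]
time_s: 11.0
ee_pos: [553.6, 4.2, 41.9]
force: [0.1, -0.3, -0.5]
time_s: 11.1
ee_pos: [553.6, 4.4, 41.9]
force: [-0.3, -3.9, -0.4]
time_s: 11.2
ee_pos: [553.6, 4.4, 41.9]
force: [-1.0, -3.2, -0.4]
```

```bash
for i in 1; do python3 -m handwheel '[[8,[0,0,0.07],0]]'; python3 -m handwheel '[[8,[0,0,0.08],0]]';python3 -m handwheel '[[8,[0,0,0.08],0]]';done | grep -E "time|pos|rot|force"
```

```text
time_s: 11.3
ee_pos: [553.6, 4.5, 41.9]
ee_rot: [-90.0, -0.2, -2.4]
force: [-0.4, -5.7, 0.3]
time_s: 11.4
ee_pos: [553.6, 4.5, 42.0]
ee_rot: [-90.1, -0.2, -2.4]
force: [-0.1, -6.2, 0.3]
time_s: 11.5
ee_pos: [553.6, 4.4, 42.0]
ee_rot: [-90.2, -0.2, -2.4]
force: [0.0, -6.9, 0.2]
```

```bash
for i in 1; do python3 -m handwheel '[[8,[0,0,0.1],0]]'; python3 -m handwheel '[[8,[0,0,0.1],0]]';python3 -m handwheel '[[8,[0,0,0.1],0]]';done | grep -E "time|pos|rot|force"
```

```text
time_s: 11.6
ee_pos: [553.6, 4.5, 42.0]
ee_rot: [-90.3, -0.2, -2.4]
force: [-0.6, -6.8, 1.0]
time_s: 11.7
ee_pos: [553.6, 4.4, 42.0]
ee_rot: [-90.3, -0.2, -2.4]
force: [0.3, -6.1, 0.1]
time_s: 11.8
ee_pos: [553.6, 4.4, 42.1]
ee_rot: [-90.4, -0.2, -2.4]
force: [-0.3, -6.1, 0.7]
```

```bash
for i in 1; do python3 -m handwheel '[[8,[0,0,0.12],0],[8,[0,0,0.12],0],[8,[0,0,0.12],0]]';done | grep -E "time|pos|rot|force"
```

```text
time_s: 12.1
ee_pos: [553.6, 4.5, 42.1]
ee_rot: [-90.5, -0.1, -2.4]
force: [-0.8, -6.4, 0.3]
```

```bash
for i in 1; do python3 -m handwheel '[[8,[0,0,0.14],0],[8,[0,0,0.15],0],[8,[0,0,0.15],0]]';python3 -m handwheel '[[8,[0,0,0.155],0],[8,[0,0,0.155],0],[8,[0,0,0.155],0],[8,[0,0,0.155],0],[8,[0,0,0.155],0],[8,[0,0,0.155],0],[8,[0,0,0.155],0]]';done | grep -E "time|pos|rot|force"; python3 - <<'E'
from workcell import state,vision
from h import *
im=vision.grab_frame("scene")[:,:,::-1]
cv2.imwrite("pics/s5.png",cv2.resize(im[230:310,225:345],None,fx=6,fy=6,interpolation=cv2.INTER_CUBIC))
print(state()['force'])
E
```

```text
time_s: 12.4
ee_pos: [553.7, 4.4, 42.1]
ee_rot: [-90.7, -0.1, -2.4]
force: [-0.7, -8.3, 0.5]
time_s: 13.1
ee_pos: [553.6, 4.4, 42.2]
ee_rot: [-90.8, -0.1, -2.3]
force: [-0.0, -8.2, 0.5]
[-0.41297793 -8.60385294  0.49745083]
```

View pics/s5.png

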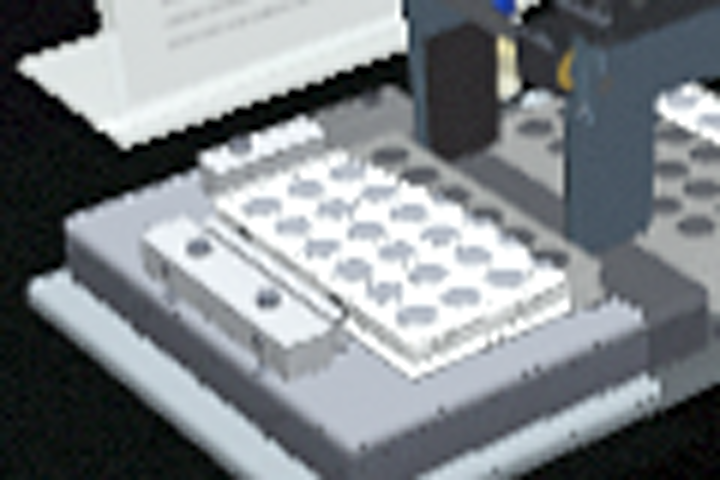

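```bash
python3 -m handwheel '[[8,[0,0,-0.3],0],[8,[0,0,-0.9],0],[8,[0,0,-1.5],0],[8,[0,-2,-1.5],0],[8,[0,-5,-1.5],0],[8,[0,-8,-1.5],0],[8,[0,-8,-1.5],0],[8,[0,-8,-1.5],0],[8,[0,-8,-1.5],0]]'; python3 - <<'E'
from workcell import state
s=state();print(s['qpos'].round(1),s['ee_pos'])
E
```

```text
time_s: 14.05
ee_pos: [551.9, -9.4, 121.2]
ee_rot: [-90.8, -0.0, -2.3]
force: [-0.5, -0.3, 0.1]
gripper_width: 80.0
[ -1.7  20.6 100.6  -0.9  58.8   1.2] [551.88351263  -9.41240018 121.21131734]
```

```bash
python3 -m handwheel '[[4.5,[-4,0,0],8],[4.5,[-8,0,3],16],[4.5,[-10,0,6.8],24],[4.5,[-10,0,6.8],90.2],[4.5,[-10,0,6.8],90.2],[4.5,[-10,0,6.8],90.2],[4.5,[-10,0,6.8],90.2],[4.5,[-10,0,6.8],90.2],[4.5,[-10,0,6.8],90.2],[4.5,[-10,0,6.8],90.2]]';python3 -m handwheel '[[4.5,[0,0,0],8],[4.5,[0,0,0],8],[4.5,[0,0,0],8]]'; python3 - <<'E'
from workcell import state,vision
from h import *
s=state();print(s['time_s'],s['qpos'].round(1),s['ee_pos'],s['ee_rot'])
im=vision.grab_frame("scene")[:,:,::-1]
cv2.imwrite("pics/s6.png",cv2.resize(im[180:330,225:425],None,fx=4,fy=4,interpolation=cv2.INTER_CUBIC))
im=vision.grab_frame("top")[:,:,::-1]
cv2.imwrite("pics/t6.png",cv2.resize(im[200:320,230:390],None,fx=5,fy=5,interpolation=cv2.INTER_CUBIC))
E
```

```text
time_s: 15.05
ee_pos: [453.7, 62.6, 118.9]
ee_rot: [-90.3, -0.8, -86.7]
force: [-0.2, 0.4, -0.4]
gripper_width: 45.2
time_s: 15.35
ee_pos: [453.1, 62.5, 118.0]
ee_rot: [-90.3, -0.9, -94.5]
force: [0.1, -0.1, 0.9]
gripper_width: 45.1
15.35 [  7.   13.2 112.3  -1.   54.9 102. ] [453.13818895  62.45370329 117.99696172] [-90.25640483  -0.85770729 -94.48011936]
```

View pics/s6.png

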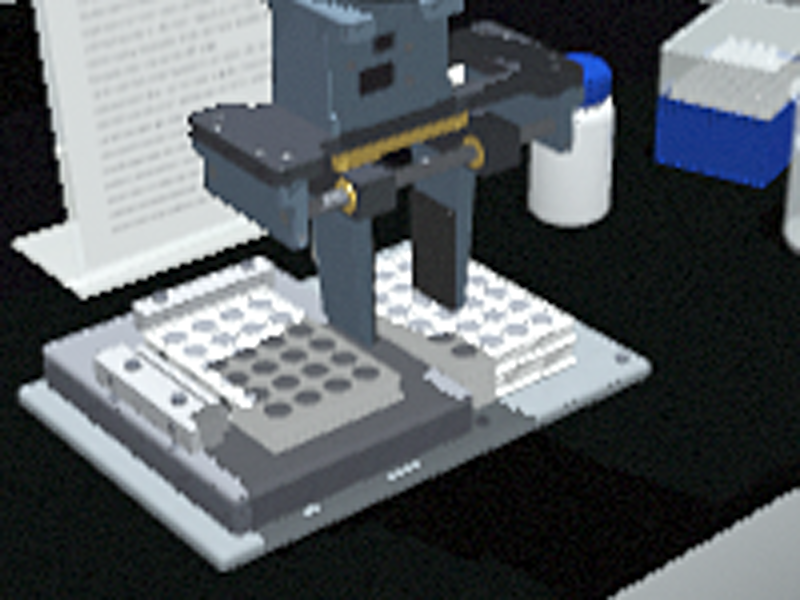

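View pics/t6.png

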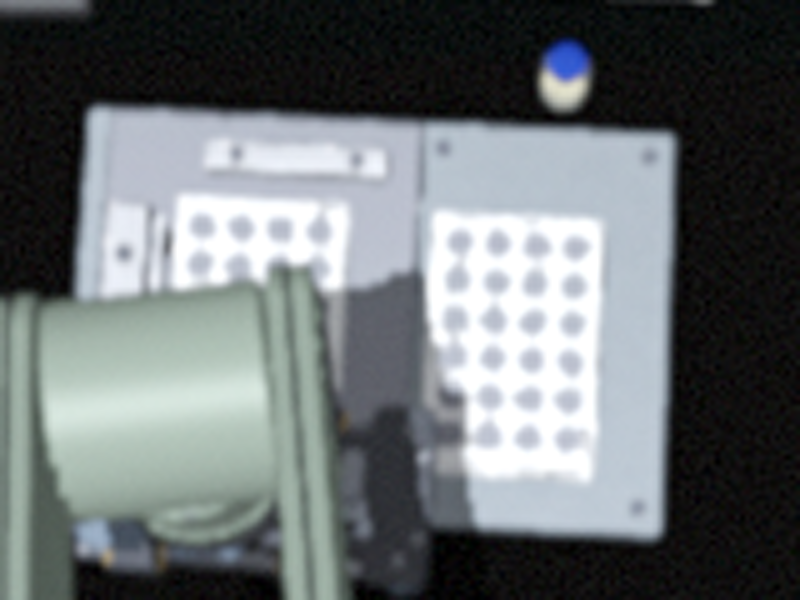

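```bash
python3 - <<'E'
from h import *
def un(p): return (np.asarray(p,float).reshape(-1,2)+.5)/5-.5+[230,200]
w=ray("top",un([(202,226),(241,227),(280,229),(320,231)]),51.2);print(w)
print(ray("top",un([(178,195),(350,203)]),51.2))
w=ray("top",un([(202,226),(320,231)]),51.2)
E
```

```text
[[604.17005962  90.86325353]
 [603.74644158  71.56382345]
 [602.81688064  52.25626712]
 [601.88958275  32.45731538]]
[[619.84201    103.11085904]
 [616.14524617  17.78653174]]
```

```bash
python3 -m handwheel '[[4.5,[-0.3,1,0],-1],[4.5,[-0.58,2.5,0],-2],[4.5,[-0.58,4,0],-2],[4.5,[-0.58,5.5,0],-2],[4.5,[-0.58,6,0],-2],[4.5,[-0.58,6,0],-2],[4.5,[-0.58,6,0],-2],[4.5,[-0.58,6,0],-2],[4.5,[-0.58,6,0],-2]]'
```

```text
time_s: 16.35
ee_pos: [454.1, 67.5, 58.9]
ee_rot: [-90.1, -0.8, -92.5]
force: [0.8, -0.1, 0.9]
gripper_width: 45.2
```

```bash
python3 -m handwheel '[[4.5,[0,0.8,0],0],[4.5,[0,1.5,0],0],[4.5,[0,1.7,0],0],[4.5,[0,1.7,0],0],[4.5,[0,1.7,0],0],[4.5,[0,1.7,0],0],[4.5,[0,1.7,0],0]]';python3 -m handwheel '[[4.5,[0,0,0.3],0],[4.5,[0,0,0.6],0],[4.5,[0,0,0.9],0],[4.5,[0,0,1.2],0],[4.5,[0,0,1.4],0],[4.5,[0,0,1.4],0]]'; python3 - <<'E'
from workcell import state,vision
from h import *
im=vision.grab_frame("scene")[:,:,::-1]
cv2.imwrite("pics/s7.png",cv2.resize(im[180:330,225:425],None,fx=4,fy=4,interpolation=cv2.INTER_CUBIC))
E
```

```text
time_s: 17.05
ee_pos: [454.2, 67.2, 42.1]
ee_rot: [-90.1, -0.8, -92.5]
force: [-0.2, -0.6, 0.1]
gripper_width: 45.4
time_s: 17.65
ee_pos: [468.6, 66.6, 42.0]
ee_rot: [-90.1, -0.8, -92.5]
force: [0.6, -1.1, 0.1]
gripper_width: 44.9
```

View pics/s7.png

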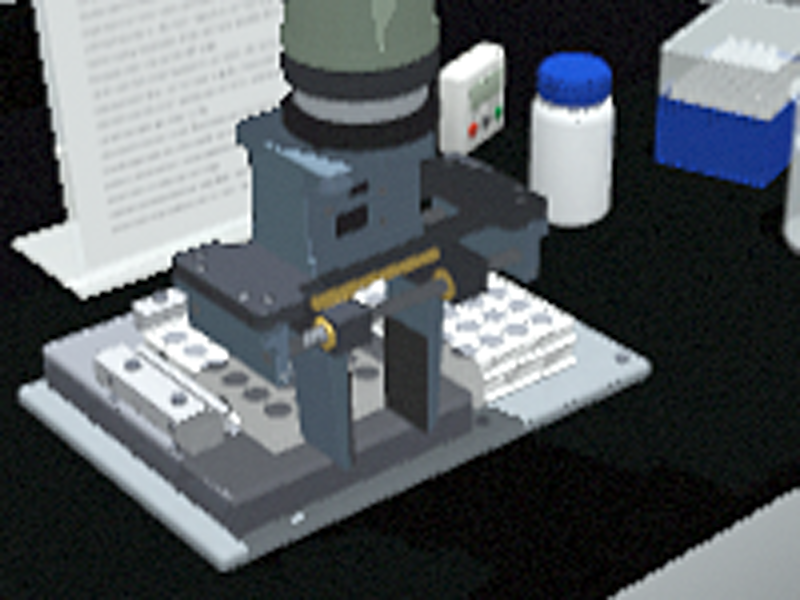

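```bash
python3 -m handwheel '[[4.5,[0,0,0.2],0],[4.5,[0,0,0.4],0],[4.5,[0,0,0.6],0],[4.5,[0,0,0.8],0],[4.5,[-0.01,0,1.0],0],[4.5,[-0.02,0,1.2],0],[4.5,[-0.03,0,1.4],0],[4.5,[-0.03,0,1.5],0],[4.5,[-0.03,0,1.6],0],[4.5,[-0.03,0,1.6],0]]'|grep -E "time|pos|force";
for i in 1; do python3 -m handwheel '[[4.5,[0,0,0.05],0]]'; python3 -m handwheel '[[4.5,[0,0,0.05],0]]';python3 -m handwheel '[[4.5,[0,0,0.05],0]]';python3 -m handwheel '[[4.5,[0,0,0.05],0]]';done | grep -E "time|pos|force"
```

```text
time_s: 18.7
ee_pos: [484.5, 66.3, 41.9]
force: [0.4, -0.5, 0.4]
time_s: 18.8
ee_pos: [485.0, 66.2, 42.0]
force: [-0.6, -0.4, 0.0]
time_s: 18.9
ee_pos: [485.4, 66.2, 42.0]
force: [-0.7, -0.5, 0.7]
time_s: 19.0
ee_pos: [485.9, 66.2, 42.0]
force: [-0.4, 0.7, 1.2]
time_s: 19.1
ee_pos: [486.3, 66.2, 42.0]
force: [0.1, -0.6, -0.1]
```

```bash

for i in 1; do python3 -m handwheel '[[4.5,[0,0,0.05],0]]'; python3 -m handwheel '[[4.5,[0,0,0.05],0]]';python3 -m handwheel '[[4.5,[0,0,0.05],0]]';python3 -m handwheel '[[4.5,[0,0,0.05],0]]';python3 -m handwheel '[[4.5,[0,0,0.05],0]]'; python3 -m handwheel '[[4.5,[0,0,0.05],0]]';done | grep -E "time|pos|force"
```

```text
time_s: 19.2
ee_pos: [486.7, 66.1, 41.9]
force: [0.3, -0.0, 0.6]
time_s: 19.3
ee_pos: [486.7, 66.1, 41.9]
force: [-1.9, 0.9, 0.9]
time_s: 19.4
ee_pos: [486.7, 66.1, 41.8]
force: [-2.4, 1.1, 1.4]
time_s: 19.5
ee_pos: [486.7, 66.1, 41.7]
force: [-1.5, 1.4, 0.8]
time_s: 19.6
ee_pos: [486.7, 66.1, 41.6]
force: [-3.4, -0.0, 0.9]
time_s: 19.7
ee_pos: [486.7, 66.0, 41.5]
force: [-2.9, 0.1, 1.0]
```

```bash
python3 - <<'E'
from workcell import state,vision
from h import *
im=vision.grab_frame("scene")[:,:,::-1]
cv2.imwrite("pics/s8.png",cv2.resize(im[230:310,225:345],None,fx=6,fy=6,interpolation=cv2.INTER_CUBIC))
im=vision.grab_frame("top")[:,:,::-1]
cv2.imwrite("pics/t8.png",cv2.resize(im[215:285,240:320],None,fx=8,fy=8,interpolation=cv2.INTER_CUBIC))
print(state()['force'],state()['ee_pos'],state()['ee_rot'])
E
```

```text
[-3.04560858  0.73647324  1.03658578] [486.71416434  66.03593263  41.46831259] [-90.48521753  -0.84316593 -92.54280605]
```

View pics/s8.png

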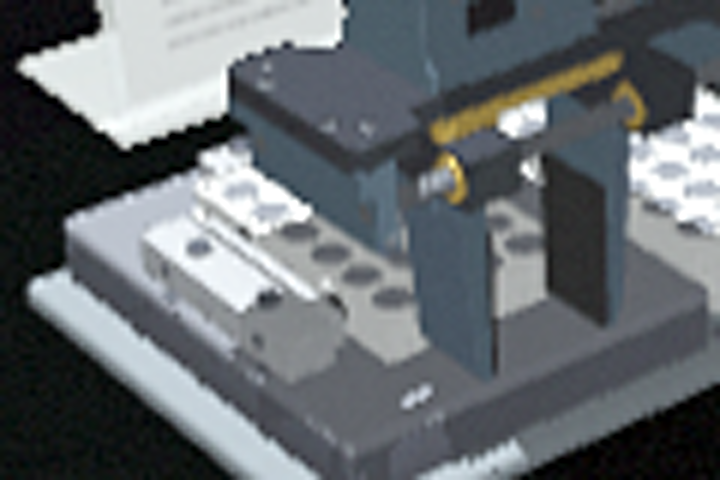

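View pics/t8.png

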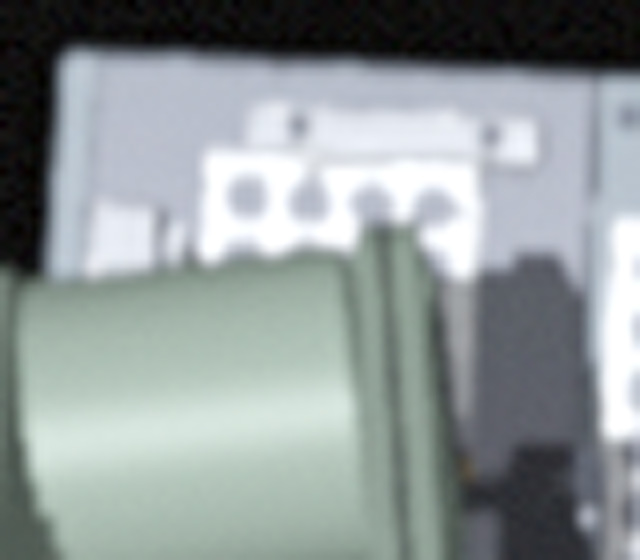

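```bash
python3 -m handwheel '[[4.5,[0,0,0.08],0],[4.5,[0,0,0.12],0],[4.5,[0,0,0.12],0]]'|grep -E "time|pos|rot|force"
```

```text
time_s: 20.1
ee_pos: [486.7, 66.0, 41.2]
ee_rot: [-90.6, -0.9, -92.5]
force: [-5.4, 1.3, 2.9]
```

```bash
python3 -m handwheel '[[4.5,[0,-0.03,0.14],0],[4.5,[0,-0.03,0.17],0],[4.5,[0,-0.03,0.17],0]]'|grep -E "time|pos|rot|force"
```

```text
time_s: 20.4
ee_pos: [486.7, 65.9, 41.2]
ee_rot: [-90.9, -0.9, -92.6]
force: [-6.9, 0.7, 3.1]
```

```bash
python3 -m handwheel '[[4.5,[0,-0.04,0.18],0],[4.5,[0,-0.04,0.2],0],[4.5,[0,-0.04,0.2],0]]'|grep -E "time|pos|rot|force"; python3 -m handwheel '[[4.5,[0,-0.04,0.2],0],[4.5,[0,-0.04,0.2],0],[4.5,[0,-0.04,0.2],0],[4.5,[0,-0.04,0.2],0],[4.5,[0,-0.04,0.2],0],[4.5,[0,-0.04,0.2],0],[4.5,[0,-0.04,0.2],0],[4.5,[0,-0.04,0.2],0]]'|grep -E "time|pos|rot|force"; python3 - <<'E'
from workcell import state,vision
for i in range(2):
  vision.grab_frame("top");print(state()['force'])
E
```

```text
time_s: 20.7
ee_pos: [486.7, 65.9, 41.2]
ee_rot: [-91.1, -0.9, -92.6]
force: [-7.2, 1.8, 3.1]
time_s: 21.5
ee_pos: [486.7, 65.9, 41.3]
ee_rot: [-91.4, -0.9, -92.6]
force: [-6.8, 1.7, 3.1]
[-6.44398089  1.45909473  3.25294983]
[-6.25383381  0.77675286  2.78531235]
```

```bash
python3 -m handwheel '[[4.5,[-0.03,-0.05,0.22],0],[4.5,[-0.03,-0.05,0.24],0],[4.5,[-0.03,-0.05,0.24],0],[4.5,[-0.03,-0.05,0.24],0]]'|grep -E "time|pos|rot|force"
```

```text
time_s: 22.0
ee_pos: [486.6, 65.9, 41.3]
ee_rot: [-91.7, -0.9, -92.6]
force: [-6.8, 0.3, 3.7]
```

```bash
python3 -m handwheel '[[4.5,[-0.03,-0.05,0.26],0],[4.5,[-0.03,-0.05,0.29],0],[4.5,[-0.03,-0.05,0.29],0]]'|grep -E "time|pos|rot|force"
```

```text
time_s: 22.3
ee_pos: [486.6, 65.9, 41.3]
ee_rot: [-92.0, -1.0, -92.6]
force: [-8.8, 0.6, 4.7]
```

```bash
python3 -m handwheel '[[4.5,[-0.02,-0.06,0.29],0],[4.5,[-0.02,-0.06,0.29],0],[4.5,[-0.02,-0.06,0.29],0],[4.5,[-0.02,-0.06,0.29],0]]'|grep -E "time|pos|rot|force";python3 -m handwheel '[[4.5,[-0.02,-0.06,0.30],0],[4.5,[-0.02,-0.06,0.30],0],[4.5,[-0.02,-0.06,0.30],0],[4.5,[-0.02,-0.06,0.30],0]]'|grep -E "time|pos|rot|force"
```

```text
time_s: 22.7
ee_pos: [486.5, 65.9, 41.4]
ee_rot: [-92.4, -1.0, -92.6]
force: [-7.4, 0.8, 3.3]
time_s: 23.1
ee_pos: [486.5, 65.9, 41.5]
ee_rot: [-92.8, -1.0, -92.6]
force: [-8.2, 1.5, 4.3]
```

```bash
python3 -m handwheel '[[4.5,[-0.02,-0.08,0.32],0],[4.5,[-0.02,-0.08,0.32],0],[4.5,[-0.02,-0.08,0.32],0],[4.5,[-0.02,-0.08,0.32],0],[4.5,[-0.02,-0.08,0.32],0],[4.5,[-0.02,-0.08,0.32],0]]'|grep -E "time|pos|rot|force"
```

```text
time_s: 23.7
ee_pos: [486.5, 65.9, 41.6]
ee_rot: [-93.2, -1.1, -92.6]
force: [-8.8, 0.1, 3.5]
```

Pressed. Back off straight, raise, move away and look.

```bash
python3 -m handwheel '[[4.5,[0,0,-0.3],0],[4.5,[0,0,-0.9],0],[4.5,[0,0,-1.8],0],[4.5,[0,-2,-2.2],0],[4.5,[0,-6,-2.5],0],[4.5,[0,-10,-3],0],[4.5,[0,-14,-5],0],[4.5,[0,-16,-9],0],[4.5,[0,-16,-9],0],[4.5,[0,-16,-9],0]]'; python3 - <<'E'
from workcell import state,vision
from h import *
im=vision.grab_frame("scene")[:,:,::-1]
cv2.imwrite("pics/s9.png",cv2.resize(im[230:310,225:345],None,fx=6,fy=6,interpolation=cv2.INTER_CUBIC))
im=vision.grab_frame("top")[:,:,::-1]
cv2.imwrite("pics/t9.png",cv2.resize(im[200:320,230:390],None,fx=5,fy=5,interpolation=cv2.INTER_CUBIC))
E
```

```text
time_s: 24.7
ee_pos: [405.7, 72.7, 207.0]
ee_rot: [-93.0, -1.1, -92.5]
force: [1.2, -0.8, -0.1]
gripper_width: 44.8
```

View pics/s9.png

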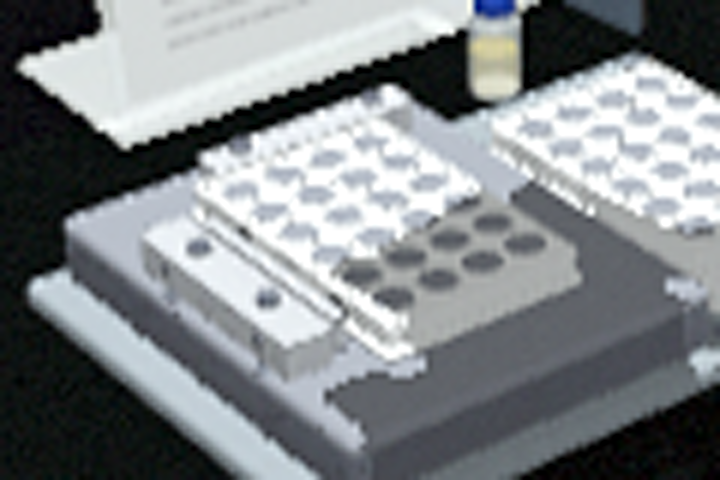

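View pics/t9.png

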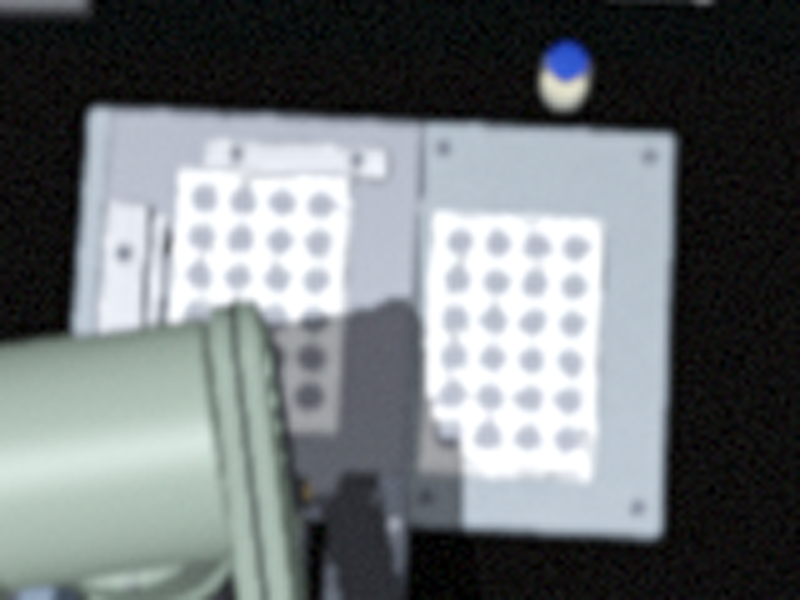

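```bash
python3 -m handwheel '[[4.5,[4,0,-2],0],[4.5,[8,-1,-4],0],[4.5,[12,-2,-7],0],[4.5,[17,-3,-7],0],[4.5,[22,-4,-7],0],[4.5,[27,-4,-7],0],[4.5,[32,-4,-7],0],[4.5,[32,-4,-7],0],[4.5,[32,-4,-7],0]]'; python3 - <<'E'
from workcell import state,vision
from h import *
im=vision.grab_frame("scene")[:,:,::-1]
cv2.imwrite("pics/s10f.png",im)
cv2.imwrite("pics/s10.png",cv2.resize(im[235:300,235:335],None,fx=8,fy=8,interpolation=cv2.INTER_CUBIC))
im=vision.grab_frame("top")[:,:,::-1]
cv2.imwrite("pics/t10f.png",im)
cv2.imwrite("pics/t10.png",cv2.resize(im[210:310,235:355],None,fx=6,fy=6,interpolation=cv2.INTER_CUBIC))
E
```

```text
time_s: 25.7
ee_pos: [323.9, -244.3, 254.1]
ee_rot: [-93.3, -1.0, -92.8]
force: [0.2, 1.3, -0.1]
gripper_width: 45.4
```

View pics/s10.png

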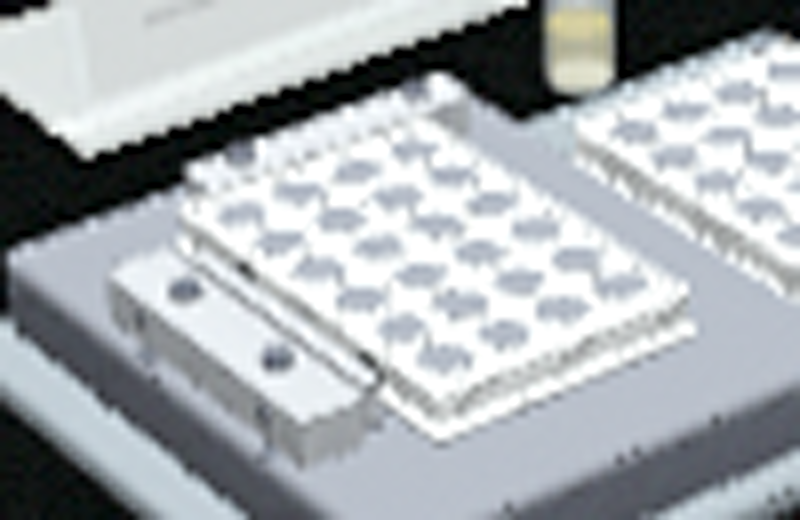

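View pics/t10.png

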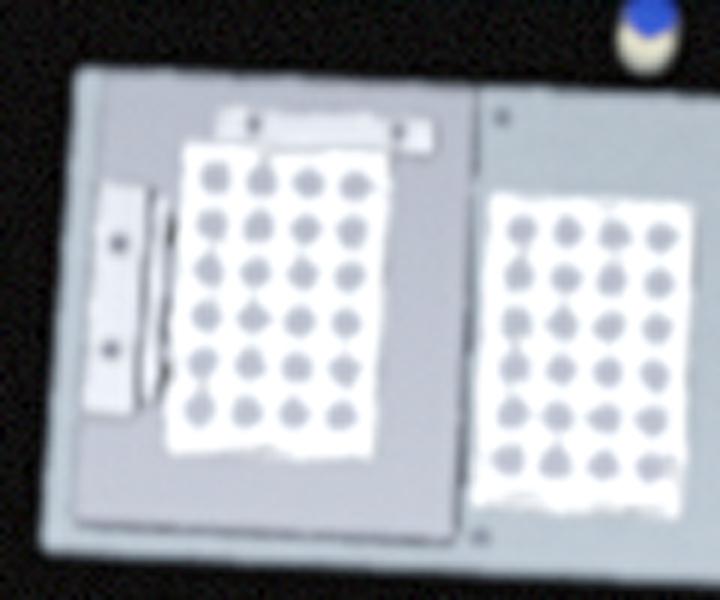

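View pics/s10f.png

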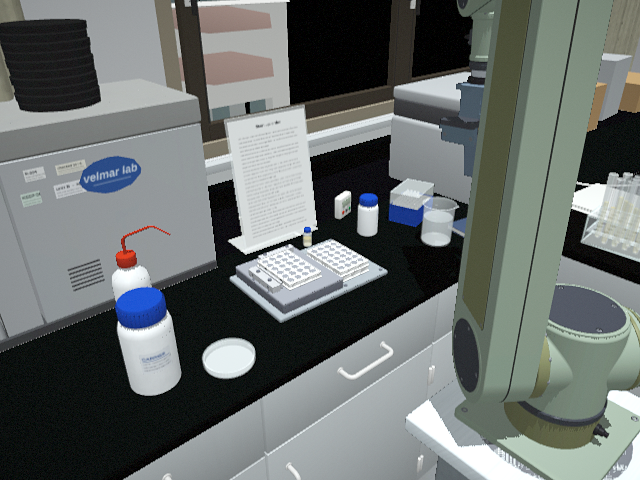

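```bash
python3 - <<'E'
from h import *
def run(f,box,z):
    im=cv2.imread(f);x0,y0,x1,y1=box;K=8
    g=cv2.resize(im[y0:y1,x0:x1],None,fx=K,fy=K,interpolation=cv2.INTER_CUBIC).min(2)
    m=(g<222).astype(np.uint8)
    n,l,st,c=cv2.connectedComponentsWithStats(m)
    c=np.array([c[i] for i in range(1,n) if 300<st[i,4]<2500 and st[i,2]<60 and st[i,3]<60])
    uv=(c+.5)/K-.5+[x0,y0]; w=ray("top",uv,z)
    w=w[np.argsort(-w[:,0])]
    print(f,len(w))
    if len(w)==24:
        G=w.reshape(6,4,2);G=np.array([r[np.argsort(-r[:,1])] for r in G])
        a=(G[:3].mean((0,1))-G[3:].mean((0,1)));b=(G[:,:2].mean((0,1))-G[:,2:].mean((0,1)))
        print("centre",w.mean(0),"ang", np.degrees(np.arctan2(a[1],a[0])),np.degrees(np.arctan2(b[1],b[0]))-90)
run("pics/t10f.png",(264,234,300,287),51.2)
run("pics/t10f.png",(315,243,351,296),38.8)
run("pics/top0.png",(313,241,352,297),53.2)
E
```

```text
pics/t10f.png 23
pics/t10f.png 22
pics/top0.png 24
centre [550.20947766 -62.73953086] ang -3.6902116400550686 -3.2650609703036224
```

```bash
python3 - <<'E'
from h import *
im=cv2.imread("pics/t10f.png");K=8
for nm,(x0,y0,x1,y1),z in (("top",(264,234,300,287),51.2),("mid",(315,243,351,296),38.8)):
    g=cv2.resize(im[y0:y1,x0:x1],None,fx=K,fy=K,interpolation=cv2.INTER_CUBIC).min(2)
    for th in (200,205,210,215,218):
        n,l,st,c=cv2.connectedComponentsWithStats((g<th).astype(np.uint8))
        c=np.array([c[i] for i in range(1,n) if st[i,4]>200 and st[i,2]<65 and st[i,3]<65])
        if len(c)!=24: print(nm,th,len(c));continue
        w=ray("top",(c+.5)/K-.5+[x0,y0],z);w=w[np.argsort(-w[:,0])]
        G=np.array([r[np.argsort(-r[:,1])] for r in w.reshape(6,4,2)])
        a=np.mean([np.polyfit(G[:,k,0],G[:,k,1],1)[0] for k in range(4)]);b=np.mean([np.polyfit(G[k,:,1],G[k,:,0],1)[0] for k in range(6)])
        print(nm,th,w.mean(0),np.degrees(np.arctan(a)),-np.degrees(np.arctan(b)))
E
```

```text
top 200 [568.56178904  63.39678974] -2.574203011586598 -2.7671353711287696
top 205 [568.59759819  63.38869095] -2.566904431704488 -2.792433297978734
top 210 [568.60832717  63.38458176] -2.564488516107971 -2.827250237138498
top 215 [568.61388388  63.38106582] -2.568184104217211 -2.8463394354210867
top 218 [568.61954749  63.38104075] -2.5773844239689687 -2.8498490679609287
mid 200 25
mid 205 25
mid 210 25
mid 215 [549.83165973 -63.0720984 ] -2.736146826528233 -2.857216911284732
mid 218 [549.83177625 -63.07958987] -2.7196457826889557 -2.835146362330754
```

```bash
python3 - <<'E'
from h import *
def rows(f,K,x0,y0,crop,th):
    g=cv2.imread(f).min(2);a,b,c_,d=crop
    g=g[b:d,a:c_]
    n,l,st,c=cv2.connectedComponentsWithStats((g<th).astype(np.uint8))
    c=np.array([c[i] for i in range(1,n) if 80<st[i,4] and st[i,2]<8*K and st[i,3]<8*K])
    if len(c)==0: return
    w=ray("top",((c+[a,b])+.5)/K-.5+[x0,y0],51.2)
    return w[np.argsort(-w[:,0])]
for th in(205,212):
    for f,cr in(("t6",(182,206,340,246)),("t9",(184,180,345,218)),("t9",(184,180,345,258))):
        w=rows(f"pics/{f}.png",5,230,200,cr,th);print(f,th,len(w),w.mean(0))
    w=rows("pics/t10.png",6,235,210,(190,155,382,200),th);print("t10",len(w),w.mean(0))
E
```

```text
t6 205 4 [603.15737396  61.8724483 ]
t9 205 4 [616.87471489  61.19961096]
t9 205 8 [607.0868662   61.65383653]
t10 4 [616.90226946  61.19256378]
t6 212 4 [603.17146557  61.85560086]
t9 212 4 [616.92488486  61.17890125]
t9 212 8 [607.10534051  61.65070873]
t10 4 [616.91930152  61.18880931]
```

```bash
python3 -c "
from workcell import job,state
print(state()['force'],state()['time_s']);print(job.job_done())"
```

```text
[0.04157587 0.19203041 0.30115122] 25.8
the job is handed in; nothing more can be done
None
```

The top plate is off the stack and sitting in the corner against the end stop and the side fence. I handed the job in at 25.8 s, with the arm clear of everything.

- **Slide:** I pushed the plate across with two spread fingertips about 5 mm above its underside.
- **End stop:** Contact came at TCP y ≈ 4.4 mm. The force was 8.2 to 8.6 N for about 0.8 s. It rose from 3 N and no reading was over 9 N.
- **Side fence:** I pressed on the plate's near edge. The sideways force crept up from 5.4 N to 7 N and was then 7.4 to 8.8 N for about 1.4 s. This press was less steady than the first, because each new command let the tool tilt a little (about 3° in all). It also pressed down with 3 to 4.7 N. The force is only read at the end of each move, so brief peaks between readings were not seen.

**Last checks from the images:**
- **Squareness:** The plate lies at about −2.6° to −2.8°, and I measured the dock at about −2.5°, so it is square within measurement error.
- **Gaps:** It moved 13.7 mm towards the fence and came away from the stop by only about 0.1 mm, which is below the image noise.
- **Two lower plates:** They show no visible shift. The exact start position of the middle plate was hidden, so I judged this by eye.
- **Bystanders:** The bottle, beaker and vial are still in place in the pictures.
- **Seat pin:** I could not read the pin itself. That the plate is home rests on the force contact and the pictures.

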